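# Clamp the magazine in the booklet press

### The job

Get the magazine ready for stapling: push its front edge with the fingertips until its back edge lies flat against the fence of the booklet press, then push the red-knobbed lever over to the back so that it snaps down and the bar clamps the magazine. Only push, lift nothing, and leave the other things on the desk where they are.

Things in the scene. Friction and masses are not known exactly. Their poses are not given: they have to be found in the camera images.
- press: booklet press fixed on the desk: a wooden board 170 mm deep (x), 270 mm wide (y), 18 mm thick, with a back fence, two posts and a grey bridge. Origin: centre of the board's underside, on the desk. Its x axis points from the open front (robot's side) to the fence; z up. Front edge of the board: x = -85 mm. Posts at x = 35, y = +-122 mm
- press_bar: aluminium clamp bar under the bridge, 22 x 200 x 13 mm. Origin: centre of its rubber underside, at x = 35 mm in the press's frame; 39 mm above the desk when raised. The lever moves it; flipped, it comes 13.5 mm down onto the magazine. The bridge over it covers x 22 to 48 mm; its top is 85 mm above the desk, its nuts 90 mm, the lever's bracket 103 mm
- fence_face (a point): middle of the front face of the low aluminium fence, at x = 50, y = 0, z = 26 mm in the press's frame; the fence is 222 mm wide and 18 mm high above the board
- magazine: loose magazine flat on the board, 148 mm deep (x), 206 mm wide (y), 8 mm thick (a cover corner curls to 15 mm), 0.14 to 0.24 kg. Origin: centre of its underside, 18 mm above the desk; x roughly along the press's x. Home, back edge flat along the fence, the origin is at x = -24 mm in the press's frame. It starts 20 to 40 mm short of that, a little askew, and slides with 1 to 3 N
- magazine_front (a point): middle of the magazine's front edge (the edge nearest the robot), half-way up its thickness, 22 mm above the desk. This edge overhangs the board's front by at least 13 mm, even when home, so a fingertip pushing on it may reach below it without touching the board
- press_lever (a joint): angle of the toggle lever in rad: 0 open (leans 0.5 rad from upright towards the press's front), 0.5 upright (dead centre), 1.0 clamped (leans 0.5 rad to the back). A spring drives it away from upright to either end; about 3 N at the knob starts it. The slim coil spring stands on the left of the lever (y = 21 mm), below z = 137 mm
- lever_knob (a point): centre of the red ball knob, 28 mm across, at the lever's end. The pivot (axis along the press's y) is at x = 60, y = 0, z = 95 mm in the press's frame; the knob is 80 mm from it on a steel rod 11 mm thick. Open: knob at x = 22, z = 165 mm; upright: x = 60, z = 175; clamped: x = 98, z = 165
- stapler: black desk stapler, 132 x 36 x 47 mm; loose bystander on the desk; origin at the centre of its underside
- candle_jar: small candle in a jar, 51 x 47 x 44 mm; loose bystander on the desk; origin at the centre of its underside
- votive_white: white ribbed votive cup, 58 mm wide, 62 mm high; loose bystander on the desk; origin at the centre of its underside
- washi_0: pink and white roll of paper tape, 50 mm wide, 15 mm high; loose bystander on the desk; origin at the centre of its underside
- usb_stick: black USB memory stick, 54 x 18 x 8 mm; loose bystander on the desk; origin at the centre of its underside

How it is judged (in metres and radians):
On the way, in this order (a step that is already met when the one before it is completed fails the run):
1. the magazine lies flat against the fence while the lever is still open (x of magazine in the frame of press above -0.027 m and angle between the x axis of magazine and the x axis of press, either way round below 0.035 rad and value of joint press_lever below 0.3 rad), for 0.2 s.
2. the lever has snapped over to the back (value of joint press_lever above 0.92 rad), for 0.2 s.
At the end, for the whole second after the job is handed in: the lever rests at its back end (above 0.92 rad), the clamp bar presses on the magazine with over 1 N, and the magazine lies still, its back edge against the fence (origin no more than 3 mm short of home, turned less than 0.035 rad) (x of magazine in the frame of press above -0.027 m and angle between the x axis of magazine and the x axis of press, either way round below 0.035 rad and value of joint press_lever above 0.92 rad and contact force between press_bar and magazine above 1 N and linear speed of magazine below 0.02 m/s); the robot touches nothing.
It fails at once if the magazine is lifted off the board or tipped (height (world z) of magazine above 0.033 m or height (world z) of magazine below 0.01 m or angle between magazine's own z axis and vertical above 0.12 rad).
It fails at once if a bystander is moved by more than 20 mm (distance of any of stapler, candle_jar, votive_white, washi_0, usb_stick from where it was at the start of the episode above 0.02 m).
It also fails if it takes over 40 s, if anything falls off the work surface, if the arm or the gripper's body presses on something with over 40 N, if the wrist force passes 120 N, or if a joint passes its speed limit or range.

### The arm

A 6-joint arm with a two-finger parallel gripper is mounted at the origin on a cart in front of the work surface, level with it; the furniture and walls round the work are solid. World frame = base frame: x ahead of the robot, y to its left, z up, the work surface at z = 0. Lengths are in m, angles in degrees, forces in N, time in s.
With the tool pointing down it reaches from about 0.375 to 0.9 m from the base axis. Payload 3.1 kg.
Tool frame: the origin (TCP) lies on the centre line of the jaws, within the pads' length; the fingertips stand 8 mm ahead of it and the grasp point (between the pads) lies 11 mm behind it (bot.tip_extent is the distance from the TCP to the fingertips, in m); z points along the fingers, y is the line along which they close (so a half turn about z gives the same grasp; the last joint's range is limited). The gripper opens to 87 mm and grips with 3 to 60 N. Pads are 19 mm wide; open, the fingers measure 117 mm over their backs; the gripper's body (75 mm by 190 mm) begins 51 mm behind the grasp point.
Start: joints at [58.585, 30.224, 82.088, -0, 67.689, -10.227], TCP at [0.226, 0.583, 0.231] pointing down, gripper open.
Joint ranges: [-176.69, 176.69], [-43.24, 126.21], [12.49, 139.97], [-82, 262], [0, 151.66], [-163.58, 163.58]. Speed limits (degrees/s): [159.86, 159.86, 180, 180, 180, 180].

### API

Orientations are given as a 3x3 rotation matrix whose columns are the frame's x, y, z axes.
In Python, from rig import bot, vision, workorder gives the robot as it stands.
- The arm moves only by the shell command python3 -m handwheel 'ROWS'. ROWS is JSON, a list of rows, each an object with "delta_rot": the turn, a rotation vector about the tool's x, y, z in rad, a list of three; "xyz": the shift along the tool's x, y, z in mm, a list of three; "hand": the closure, from -1 (fully open) to 1 (shut). A call has exactly 5 rows; each row is the pose to reach, as a shift and turn from the pose commanded when the call began, along the tool's axes at that moment; what a row does not reach only later rows make up. A row lasts 1/8 s, in which the tool goes at most 62.5 mm and 10.7 degrees, less where a joint would pass 70% of its speed; a pose out of reach is approached as far as the arm can. A call with a gripper value outside its range is refused whole. The fingers move at their own pace and stop on an object; the grip force is fixed at half the most. Time passes only in rows, so rows that repeat a pose let the fingers close, or fill a call up. It gives the time, the measured TCP pose, the force, the opening and the grip force at its end, in the units of the state.
- bot.read_state(): the state, without advancing time (a new reading comes with each control period).
- vision.capture(name): name is "scene" or "top" or "wrist"; returns the picture (400x640x3 uint8, red, green, blue); there is no depth.
- vision.camera_model(name): a dict with "camera_matrix" (3x3 intrinsics, pixels), "camera_from_world" (4x4, takes a point from world to camera coordinates). Camera axes: x right, y up, looking along -z (the intrinsics and any distortion apply to the point x, -y, -z); pixel columns grow to the right and rows downward; lengths in m; the calibration is good to about 2 mm. A picture is of the moment at which its call begins: read the wrist's pose just before it. camera_model takes no time and is no camera call; for the wrist camera it gives the pose at the moment of the call.
- workorder.hand_in(): hands the job in; it is judged then, once.
The state is a dict: "time_s": time; "joint_positions": joint angles; "qvel": joint speeds; "tau": joint torques, N m; "position": TCP position; "tcp_rot": TCP orientation; "force": force on the tool from outside, world axes, zero at the start; "moment": the same for the moment, N m; "opening": opening from 0.0 (shut) to 1.0 (fully open); "grasp_force": force on a finger pad.
Only numpy, scipy, OpenCV 4.12 (cv2) and the standard library are available. Lean on these libraries where they do the work, as an engineer would, in place of code of your own. Each camera call takes 0.05 s, during which the arm holds its last target. There are 200 camera calls.

## Working session

There is one attempt and no reset: what is moved stays moved. The work goes in short steps, Python scripts to look and compute and a shell command to move; the robot and the scene stay as the last step left them, time stands still between calls to the robot, and variables do not carry over. Pictures are saved under pics/ and viewed, at most 10 in all, crops included, and the job is handed in when it is done.

```bash
mkdir -p pics; python3 - <<'E'
from rig import bot,vision
import cv2,numpy as np
for n in ["scene","top"]:
    im=vision.capture(n); cv2.imwrite(f"pics/{n}0.png",im[...,::-1])
    m=vision.camera_model(n); print(n,{k:np.round(np.array(v),4).tolist() for k,v in m.items()})
s=bot.read_state(); print(s["time_s"],np.round(s["position"],4),np.round(s["tcp_rot"],3).tolist(),s["force"],s["opening"])
E
```

```text
scene {'camera_matrix': [[396.9298, 0.0, 318.6083], [0.0, 396.9298, 194.0205], [0.0, 0.0, 1.0]], 'camera_from_world': [[0.8901, -0.4557, 0.0035, -0.4576], [0.3425, 0.674, 0.6545, -0.256], [-0.3007, -0.5814, 0.756, -1.1305], [0.0, 0.0, 0.0, 1.0]]}
top {'camera_matrix': [[518.2338, 0.0, 318.2274], [0.0, 518.2338, 204.2809], [0.0, 0.0, 1.0]], 'camera_from_world': [[-0.2807, -0.9598, -0.0021, 0.1509], [0.8247, -0.2423, 0.5111, -0.4837], [-0.491, 0.1418, 0.8595, -1.61], [0.0, 0.0, 0.0, 1.0]]}
0.1 [0.2255 0.5822 0.2296] [[-0.932, 0.361, -0.001], [0.361, 0.932, -0.002], [0.0, -0.002, -1.0]] [0.13480784 0.25824177 0.35469945] 1.0040029961892432
```

View pics/scene0.png

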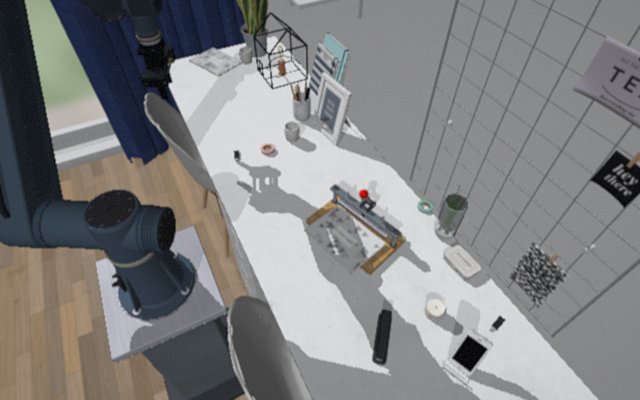

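View pics/top0.png

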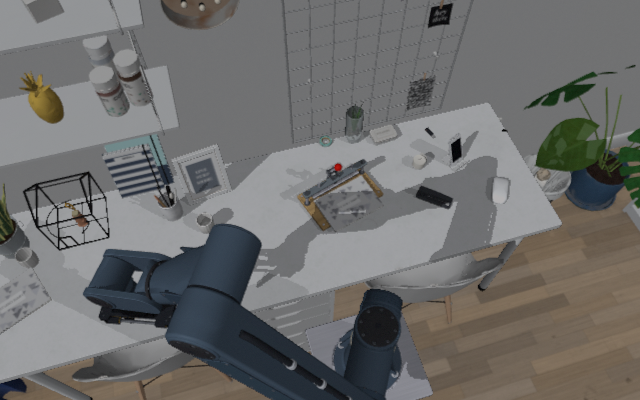

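The scene picture shows the press at about (355,230) with the red knob at (364,194). In the top picture the press is at about (340,195) and the knob at (338,167). The stapler is well to its right. Next I'll enlarge the press.

```bash
python3 - <<'E'
import cv2,numpy as np
a=cv2.imread("pics/scene0.png")[175:280,298:412]; b=cv2.imread("pics/top0.png")[150:240,285:395]
a=cv2.resize(a,None,fx=5,fy=5,interpolation=cv2.INTER_CUBIC); b=cv2.resize(b,None,fx=6,fy=6,interpolation=cv2.INTER_CUBIC)
cv2.imwrite("pics/a.png",a);cv2.imwrite("pics/b.png",b)
E
```

```text
(no output)
```

View pics/a.png

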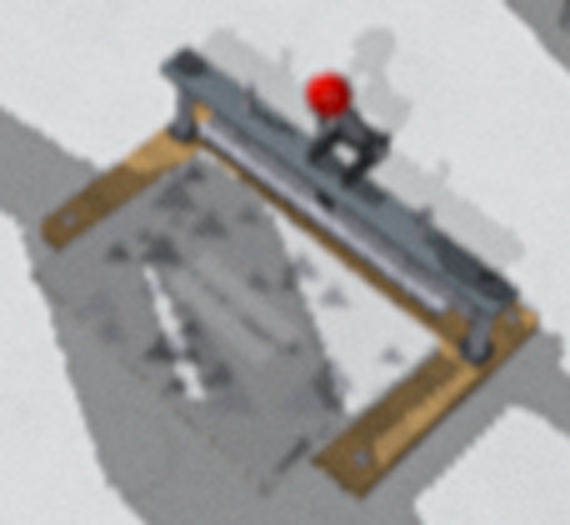

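View pics/b.png

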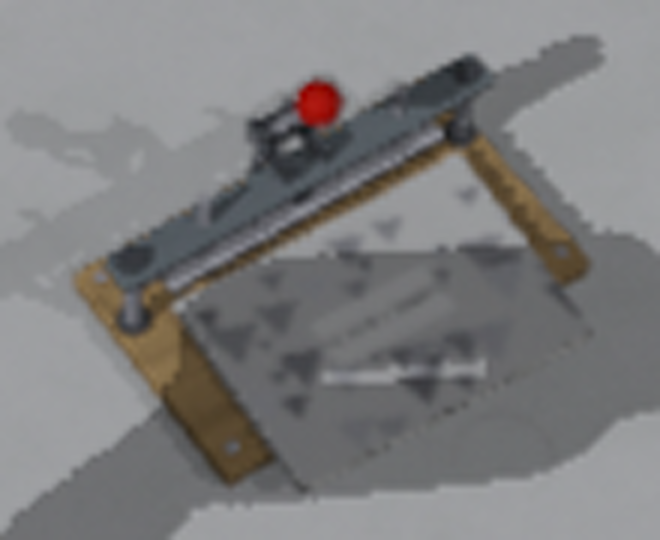

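Crop a shows the board's front corners at (42,228) and (358,490), the post bases at (183,132) and (477,350), and the knob at (328,95). Crop b shows the front corners at (232,483) and (585,272), the post bases at (135,322) and (460,132), and the knob at (319,103). The magazine's front corners in b are (305,492) and (592,332).

```bash
cat > h.py <<'E'
from rig import bot,vision
import cv2,numpy as np
from scipy.optimize import least_squares
M={n:vision.camera_model(n) for n in("scene","top")}
def proj(n,P,m=None):
    m=m or M[n]; T=np.array(m["camera_from_world"]); c=np.asarray(P)@T[:3,:3].T+T[:3,3]
    c=c*[1,-1,-1]; p=c@np.array(m["camera_matrix"]).T; return p[:,:2]/p[:,2:]
def w(q,P):
    c,s=np.cos(q[2]),np.sin(q[2]); P=np.asarray(P,float)
    return np.c_[q[0]+c*P[:,0]-s*P[:,1],q[1]+s*P[:,0]+c*P[:,1],P[:,2]]
def fit(obs,x0):
    f=lambda q:np.concatenate([(proj(n,w(q,P))-uv).ravel() for n,P,uv in obs])
    r=least_squares(f,x0,loss="soft_l1"); return r.x,r.fun.reshape(-1,2)
E
cat > m.py <<'E'
from h import *
A=lambda u:np.array(u)/5+[297.6,174.6]; B=lambda u:np.array(u)/6+[284.6,149.6]
P=np.array([[-85,135,18],[-85,-135,18],[35,122,20],[35,-122,20],[22,0,165]])/1e3
q,r=fit([("scene",P,A([[42,228],[358,485],[183,132],[477,350],[328,95]])),("top",P,B([[232,478],[585,272],[135,320],[460,130],[319,103]]))],[.5,0,0])
print("press",q,np.degrees(q[2]));print(r.round(1).tolist())
G=np.array([[-74,103,26],[-74,-103,26]])/1e3
g,r=fit([("top",G,B([[305,490],[592,332]])),("scene",G[1:],A([[265,488]]))],q)
print("mag",g,np.degrees(g[2]),r.round(1).tolist())
c,s=np.cos(q[2]),np.sin(q[2]);print("mag in press",np.array([[c,s],[-s,c]])@(g[:2]-q[:2]))
print("knob",w(q,[[.022,0,.165]]),"front",w(g,[[-.074,0,.022]]))
E
python3 m.py
```

```text
press [ 0.59094198 -0.09778401  0.30917879] 17.714639640735026
[[-0.7, -0.9], [1.1, 1.2], [0.1, -0.2], [-0.1, 0.3], [0.5, 0.4], [-0.9, 0.3], [1.1, -1.8], [-0.4, 0.3], [-0.3, 0.7], [-0.3, 0.5]]
mag [ 0.54313474 -0.11277177  0.26778358] 15.342868679212708 [[-0.7, 0.4], [-0.3, 0.1], [0.5, 0.9]]
mag in press [-0.05010083  0.00026951]
knob [[ 0.61189882 -0.09108992  0.165     ]] front [[ 0.47177212 -0.13235178  0.022     ]]
```

```bash
cat > go.py <<'E'
from h import *
from scipy.spatial.transform import Rotation as R
Q=[0.5909,-0.0978,0.3092]
def go(p,yaw=None,press=False):
    """shift (mm) and turn in tool axes from the present pose; yaw=angle of tool y in press frame minus 90deg"""
    s=bot.read_state(); T=np.array(s["tcp_rot"])
    if press: p=w(Q,[p])[0]
    y=np.radians(90+(yaw or 0))+Q[2]; yy=np.array([np.cos(y),np.sin(y),0]); z=np.array([0,0,-1.])
    D=np.c_[np.cross(yy,z),yy,z]
    print("world",np.round(p,4),"xyz",np.round(T.T@(np.array(p)-s["position"])*1e3,1),"rot",np.round(R.from_matrix(T.T@D).as_rotvec(),4))
E
python3 - <<'E'
from go import *
go([.43,.28,.2]); go([-.16,0,.09],press=True)
# desk-front edge in top view
T=np.array(M["top"]["camera_from_world"]);K=np.array(M["top"]["camera_matrix"])
for u in([380,272],[300,287],[460,250]):
    d=np.linalg.inv(K)@[*u,1]*[1,-1,-1]; d=T[:3,:3].T@d; c=-T[:3,:3].T@T[:3,3]; print(u,(c-d*c[2]/d[2]).round(3))
E
```

```text
world [0.43 0.28 0.2 ] xyz [-299.9 -207.8   30. ] rot [-0.0018 -0.001  -0.679 ]
world [ 0.4385 -0.1465  0.09  ] xyz [-462.  -602.2  140.7] rot [-0.0018 -0.001  -0.679 ]
[380, 272] [ 0.267 -0.139  0.   ]
[300, 287] [0.291 0.136 0.   ]
[460, 250] [ 0.266 -0.434  0.   ]
```

```bash
python3 -m handwheel '[{"xyz":[-52,-33,0],"delta_rot":[0,0,-0.07],"hand":-1},{"xyz":[-104,-66,0],"delta_rot":[0,0,-0.14],"hand":-1},{"xyz":[-156,-100,0],"delta_rot":[0,0,-0.21],"hand":-1},{"xyz":[-208,-133,5],"delta_rot":[0,0,-0.28],"hand":-1},{"xyz":[-255,-170,10],"delta_rot":[0,0,-0.35],"hand":-1}]'
python3 -c "
from go import *
go([-.16,0,.09],press=True)"
```

```text
time_s: 0.72
position: [0.4034, 0.3305, 0.2203]
tcp_rot: [[-1.0, 0.017, 0.001], [0.017, 1.0, 0.0], [-0.001, 0.0, -1.0]]
force: [1.6, 1.0, 0.2]
opening: 0.996
grasp_force: 0.0
world [ 0.4385 -0.1465  0.09  ] xyz [ -43.3 -476.3  130.2] rot [ 1.000e-04  6.000e-04 -3.266e-01]
```

```bash
python3 -m handwheel '[{"xyz":[-5,-55,12],"delta_rot":[0,0,-0.06],"hand":-1},{"xyz":[-10,-110,24],"delta_rot":[0,0,-0.12],"hand":-1},{"xyz":[-15,-165,36],"delta_rot":[0,0,-0.18],"hand":-1},{"xyz":[-20,-220,48],"delta_rot":[0,0,-0.24],"hand":-1},{"xyz":[-25,-275,60],"delta_rot":[0,0,-0.3],"hand":-1}]'
python3 -c "
from go import *
go([-.16,0,.06],press=True)"
```

```text
time_s: 1.35
position: [0.4217, 0.0549, 0.1602]
tcp_rot: [[-0.96, -0.279, 0.0], [-0.279, 0.96, -0.0], [-0.0, -0.0, -1.0]]
force: [0.9, 0.4, 0.5]
opening: 1.003
grasp_force: 0.0
world [ 0.4385 -0.1465  0.06  ] xyz [  40.1 -198.1  100.2] rot [-0.0002  0.0004 -0.0268]
```

```bash
python3 -m handwheel '[{"xyz":[12,-55,20],"delta_rot":[0,0,-0.01],"hand":-1},{"xyz":[24,-110,45],"delta_rot":[0,0,-0.02],"hand":-1},{"xyz":[36,-160,65],"delta_rot":[0,0,-0.027],"hand":-1},{"xyz":[40,-198,85],"delta_rot":[0,0,-0.027],"hand":-1},{"xyz":[40,-198,100],"delta_rot":[0,0,-0.027],"hand":-1}]'
python3 - <<'E'
from go import *
im=vision.capture("scene"); cv2.imwrite("pics/s1.png",cv2.resize(im[165:285,270:430,::-1],None,fx=5,fy=5,interpolation=cv2.INTER_CUBIC))
im=vision.capture("wrist"); cv2.imwrite("pics/w1.png",im[...,::-1])
go([-.16,0,.02],press=True)
m=vision.camera_model("wrist")
print(proj(0,w(Q,np.array([[-85,135,18],[-85,-135,18],[35,122,20],[35,-122,20],[22,0,165],[50,0,36]])/1e3),m).round())
E
```

```text
time_s: 1.98
position: [0.4395, -0.1484, 0.0596]
tcp_rot: [[-0.954, -0.298, 0.002], [-0.298, 0.954, -0.002], [-0.002, -0.002, -1.0]]
force: [-0.6, -0.2, 0.1]
opening: 1.001
grasp_force: 0.0
world [ 0.4385 -0.1465  0.02  ] xyz [-1.  -1.9 39.1] rot [ 0.0028 -0.0023 -0.0039]
[[500. 324.]
 [128. 326.]
 [462. 447.]
 [168. 448.]
 [313. 809.]
 [315. 482.]]
```

View pics/w1.png

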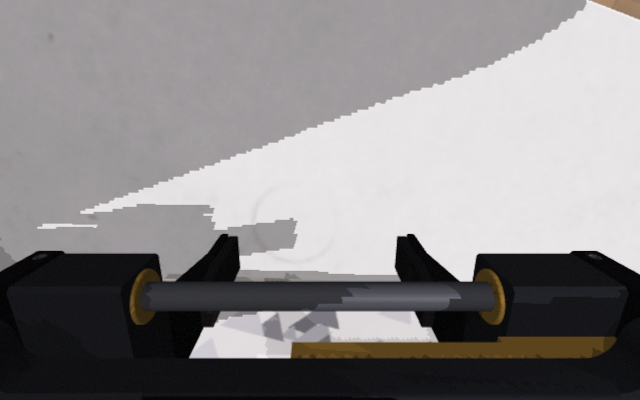

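The wrist view shows open fingertips at about (230,240) and (405,240). The magazine's front edge is at row 277, just ahead of them. I'll go down and start pushing.

```bash
python3 -m handwheel '[{"xyz":[-1,-2,20],"delta_rot":[0,0,-0.004],"hand":-1},{"xyz":[-1,-2,39],"delta_rot":[0,0,-0.004],"hand":-1},{"xyz":[-8,-2,39],"delta_rot":[0,0,-0.004],"hand":-1},{"xyz":[-16,-2,39],"delta_rot":[0,0,-0.004],"hand":-1},{"xyz":[-24,-2,39],"delta_rot":[0,0,-0.004],"hand":-1}]'
python3 -m handwheel '[{"xyz":[-4,0,0],"delta_rot":[0,0,0],"hand":-1},{"xyz":[-8,0,0],"delta_rot":[0,0,0],"hand":-1},{"xyz":[-12,0,0],"delta_rot":[0,0,0],"hand":-1},{"xyz":[-15,0,0],"delta_rot":[0,0,0],"hand":-1},{"xyz":[-18,0,0],"delta_rot":[0,0,0],"hand":-1}]'
python3 -c "
from go import *
go([-.108,0,.02],press=True)"
```

```text
time_s: 2.7
position: [0.4626, -0.1392, 0.0224]
tcp_rot: [[-0.952, -0.307, 0.001], [-0.307, 0.952, -0.001], [-0.001, -0.001, -1.0]]
force: [-0.8, -1.3, 0.2]
opening: 1.0
grasp_force: 0.7
time_s: 3.32
position: [0.4781, -0.1335, 0.0215]
tcp_rot: [[-0.952, -0.306, -0.002], [-0.306, 0.952, 0.001], [0.001, 0.001, -1.0]]
force: [-2.1, -0.8, 3.0]
opening: 1.003
grasp_force: 1.7
world [ 0.488  -0.1307  0.02  ] xyz [-10.3  -0.3   1.5] rot [ 0.0011 -0.0012  0.0022]
```

```bash
python3 -m handwheel '[{"xyz":[-2,0,0],"delta_rot":[0,0,0],"hand":-1},{"xyz":[-4,0,0],"delta_rot":[0,0,0],"hand":-1},{"xyz":[-6,0,0],"delta_rot":[0,0,0],"hand":-1},{"xyz":[-7,0,0],"delta_rot":[0,0,0],"hand":-1},{"xyz":[-8,0,0],"delta_rot":[0,0,0],"hand":-1}]'
python3 - <<'E'
from go import *
im=vision.capture("top"); a=vision.capture("scene"); 
f=lambda i:cv2.resize(i[...,::-1],(400,600*0+400),interpolation=cv2.INTER_CUBIC)
cv2.imwrite("pics/t2.png",np.hstack([f(im[145:245,290:390]),f(a[175:285,300:410])]))
go([-.108,0,.02],press=True); print(bot.read_state()["force"])
E
```

```text
time_s: 3.95
position: [0.4866, -0.1314, 0.0215]
tcp_rot: [[-0.952, -0.306, 0.001], [-0.306, 0.952, -0.0], [-0.0, -0.0, -1.0]]
force: [-1.6, -0.7, 0.8]
opening: 1.004
grasp_force: 0.7
world [ 0.488  -0.1307  0.02  ] xyz [-1.4  0.4  1.5] rot [-0.0005  0.0008  0.002 ]
[-0.53928855  0.12263632 -0.28503683]
```

View pics/t2.png

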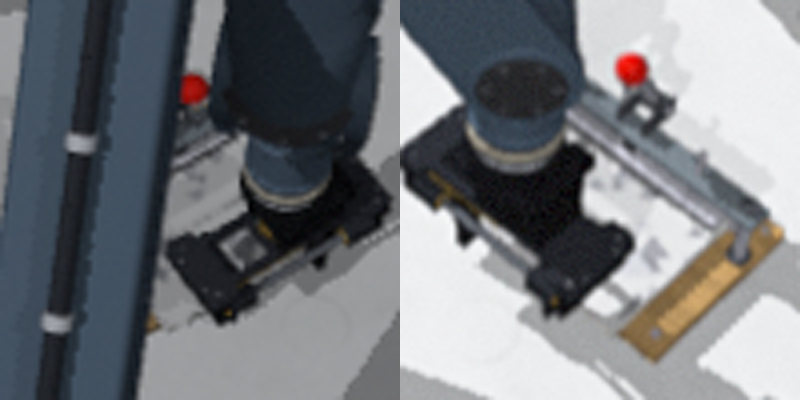

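The views show the gripper behind the magazine and the press undisturbed, with the lever still open. I'll keep pushing until the force rises.

```bash
python3 -m handwheel '[{"xyz":[-1,0,0],"delta_rot":[0,0,0],"hand":-1},{"xyz":[-2,0,0],"delta_rot":[0,0,0],"hand":-1},{"xyz":[-3,0,0],"delta_rot":[0,0,0],"hand":-1},{"xyz":[-3,0,0],"delta_rot":[0,0,0],"hand":-1},{"xyz":[-4,0,0],"delta_rot":[0,0,0],"hand":-1}]'
python3 -m handwheel '[{"xyz":[-1,0,0],"delta_rot":[0,0,0],"hand":-1},{"xyz":[-2,0,0],"delta_rot":[0,0,0],"hand":-1},{"xyz":[-3,0,0],"delta_rot":[0,0,0],"hand":-1},{"xyz":[-3,0,0],"delta_rot":[0,0,0],"hand":-1},{"xyz":[-3,0,0],"delta_rot":[0,0,0],"hand":-1}]'
python3 -c "
from go import *
go([-.108,0,.02],press=True);m=vision.camera_model('wrist')
print(proj(0,w(Q,[[-.098,.04,.026],[-.098,-.04,.026]]),m))"
```

```text
time_s: 4.68
position: [0.4877, -0.1301, 0.0215]
tcp_rot: [[-0.952, -0.305, -0.005], [-0.305, 0.952, 0.001], [0.004, 0.003, -1.0]]
force: [-7.8, -6.5, 3.7]
opening: 0.999
grasp_force: 5.4
time_s: 5.3
position: [0.4878, -0.1299, 0.0215]
tcp_rot: [[-0.952, -0.306, -0.01], [-0.306, 0.952, 0.001], [0.009, 0.004, -1.0]]
force: [-15.5, -11.2, 6.2]
opening: 1.003
grasp_force: 8.9
world [ 0.488  -0.1307  0.02  ] xyz [ 0.  -0.8  1.5] rot [ 0.0042 -0.0089  0.0013]
[[390.12895211 278.73741231]
 [239.11094036 278.83632699]]
```

The push stalled exactly at home, with the TCP at x = -108 mm in the press frame and 19 N of force. I'll back off and raise the tool, closing the fingers.

```bash
python3 -m handwheel '[{"xyz":[5,0,0],"delta_rot":[0,0,0],"hand":-1},{"xyz":[15,0,0],"delta_rot":[0,0,0],"hand":-1},{"xyz":[40,0,0],"delta_rot":[0,0,0],"hand":-1},{"xyz":[40,0,-60],"delta_rot":[0,0,0],"hand":1},{"xyz":[40,0,-120],"delta_rot":[0,0,0],"hand":1}]'
python3 - <<'E'
from go import *
im=vision.capture("top"); a=vision.capture("scene"); 
f=lambda i:cv2.resize(i[...,::-1],(400,400),interpolation=cv2.INTER_CUBIC)
cv2.imwrite("pics/t3.png",np.hstack([f(im[145:245,290:390]),f(a[175:285,300:410])]))
go([-.035,0,.163],press=True)
E
```

```text
time_s: 5.92
position: [0.4545, -0.1415, 0.1417]
tcp_rot: [[-0.952, -0.306, -0.002], [-0.306, 0.952, 0.001], [0.001, 0.002, -1.0]]
force: [0.9, -0.6, -0.7]
opening: 0.855
grasp_force: 0.0
world [ 0.5576 -0.1085  0.163 ] xyz [-104.9    3.   -15.3] rot [-0.0102  0.0094  0.0025]
```

View pics/t3.png

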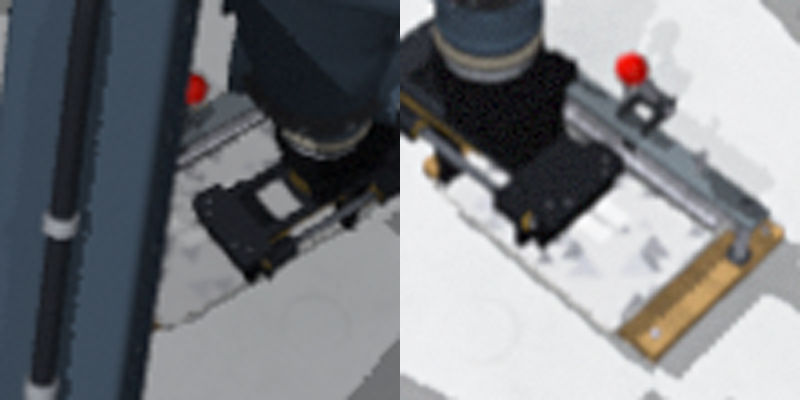

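The scene view on the right shows the magazine's front edge running from about (440,192) to (625,338), parallel to the board, with the lever still open. I'll check this against the home projection.

```bash
python3 - <<'E'
from go import *
s=400/110
print((proj("scene",w(Q,[[-.098,.103,.02],[-.098,.05,.02],[-.098,0,.02],[-.098,-.103,.02],[-.085,-.135,.0]]))-[300,175])*s+[400,0])
E
python3 -m handwheel '[{"xyz":[0,3,-15],"delta_rot":[0,0,0],"hand":1},{"xyz":[-30,3,-18],"delta_rot":[0,0,0],"hand":1},{"xyz":[-70,3,-18],"delta_rot":[0,0,0],"hand":1},{"xyz":[-100,3,-18],"delta_rot":[0,0,0],"hand":1},{"xyz":[-100,3,-18],"delta_rot":[0,0,0],"hand":1}]'
python3 -c "
from go import *
go([.05,0,.163],press=True)"
```

```text
[[433.73287099 189.36357089]
 [477.47199441 225.6840006 ]
 [520.38548496 261.31883492]
 [614.25748036 339.26898443]
 [653.26070775 367.15213688]]
time_s: 6.65
position: [0.5503, -0.1071, 0.1586]
tcp_rot: [[-0.951, -0.308, -0.0], [-0.308, 0.951, 0.0], [0.0, 0.0, -1.0]]
force: [-0.5, 0.2, 0.1]
opening: 0.194
grasp_force: 0.0
world [ 0.6385 -0.0826  0.163 ] xyz [-91.5  -3.8  -4.4] rot [ 0.0004 -0.0002  0.0043]
```

```bash
python3 -m handwheel '[{"xyz":[-5,-4,-3],"delta_rot":[0,0,0],"hand":1},{"xyz":[-12,-4,-3],"delta_rot":[0,0,0],"hand":1},{"xyz":[-20,-4,-3],"delta_rot":[0,0,0],"hand":1},{"xyz":[-30,-4,-3],"delta_rot":[0,0,0],"hand":1},{"xyz":[-40,-4,-3],"delta_rot":[0,0,0],"hand":1}]'
python3 -m handwheel '[{"xyz":[-10,0,0],"delta_rot":[0,0,0],"hand":1},{"xyz":[-20,0,0],"delta_rot":[0,0,0],"hand":1},{"xyz":[-30,0,0],"delta_rot":[0,0,0],"hand":1},{"xyz":[-40,0,0],"delta_rot":[0,0,0],"hand":1},{"xyz":[-50,0,0],"delta_rot":[0,0,0],"hand":1}]'
python3 - <<'E'
from go import *
im=vision.capture("top"); a=vision.capture("scene"); 
f=lambda i:cv2.resize(i[...,::-1],(400,400),interpolation=cv2.INTER_CUBIC)
cv2.imwrite("pics/t4.png",np.hstack([f(im[125:225,290:390]),f(a[165:275,310:420])]))
go([.065,0,.163],press=True)
E
```

```text
time_s: 7.28
position: [0.5891, -0.0994, 0.1626]
tcp_rot: [[-0.952, -0.306, 0.0], [-0.306, 0.952, -0.0], [-0.0, -0.0, -1.0]]
force: [1.0, 0.8, 0.3]
opening: 0.007
grasp_force: 0.0
time_s: 7.9
position: [0.6371, -0.0837, 0.1623]
tcp_rot: [[-0.952, -0.306, 0.001], [-0.306, 0.952, 0.0], [-0.001, 0.0, -1.0]]
force: [0.1, -0.7, -0.8]
opening: 0.011
grasp_force: 0.0
world [ 0.6528 -0.078   0.163 ] xyz [-16.3   0.8  -0.6] rot [-0.0004  0.0016  0.0027]
```

View pics/t4.png

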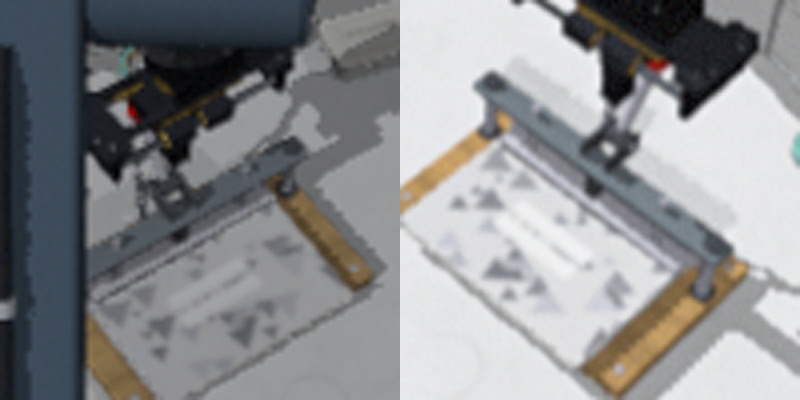

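The lever now leans to the back with its red knob under the gripper, the bar is down, and the magazine is flat and square. I'll retreat and verify with a last picture.

```bash
python3 -m handwheel '[{"xyz":[20,0,0],"delta_rot":[0,0,0],"hand":1},{"xyz":[60,0,-10],"delta_rot":[0,0,0],"hand":1},{"xyz":[110,0,-30],"delta_rot":[0,0,0],"hand":1},{"xyz":[165,0,-40],"delta_rot":[0,0,0],"hand":1},{"xyz":[165,0,-40],"delta_rot":[0,0,0],"hand":1}]'
python3 - <<'E'
from go import *
a=vision.capture("scene")
cv2.imwrite("pics/t5.png",cv2.resize(a[165:275,300:420,::-1],None,fx=5,fy=5,interpolation=cv2.INTER_CUBIC))
h=cv2.inRange(a,(150,0,0),(255,70,70)); h[:, :330]=0; h[:,400:]=0
print(np.argwhere(h).mean(0)[::-1], proj("scene",w(Q,[[.098,0,.165],[.094,0,.167],[.022,0,.165]])))
print((proj("scene",w(Q,[[-.098,.103,.022],[-.098,-.103,.022]]))-[300,165])*5)
E
```

```text
time_s: 8.62
position: [0.4754, -0.1347, 0.2031]
tcp_rot: [[-0.953, -0.303, -0.002], [-0.303, 0.953, 0.001], [0.002, 0.002, -1.0]]
force: [0.9, 0.5, 0.2]
opening: 0.012
grasp_force: 0.0
[380.34146341 179.85365854] [[380.5931377  180.2985205 ]
 [379.81044287 180.53623323]
 [363.69189267 193.97298188]]
[[ 46.33701669 308.47653663]
 [294.88328924 514.71109584]]
```

View pics/t5.png

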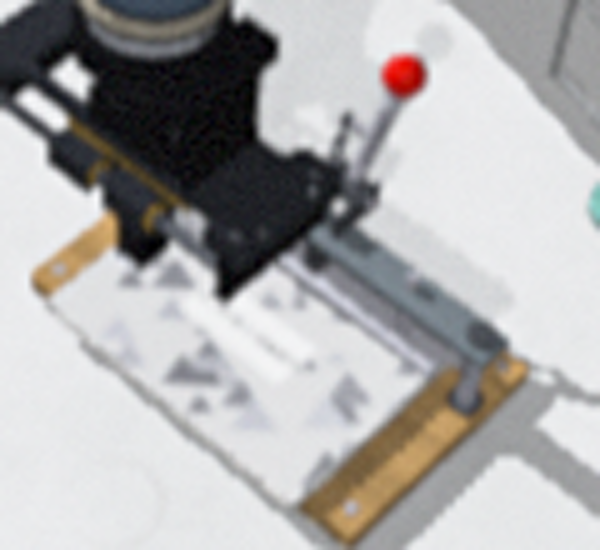

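The knob is at pixel (380.3,179.9), where the clamped pose predicts it. The magazine's front corners at (45,305) and (297,508) match home to about 1.5 mm, and the gripper is clear of everything.

```bash
python3 -c "
from rig import workorder
print(workorder.hand_in())"
```

```text
the job is handed in; nothing more can be done
None
```

The job is handed in: the last picture showed the magazine home against the fence, the lever snapped over to the back and the bar down on the magazine; I did not measure the clamp force or the bystanders' positions, and no verdict came back.

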